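# Level the drip rack with two rinsed pails

### The job

Hang the two small pails on the pivoting drip bar, one near each end, each by its bail in the gap between the pair of collars, and leave them hanging still with the bar level. Leave the wide pail standing where it is.

Things in the scene. Friction and masses are not known exactly. Their poses are not given: they have to be found in the camera images.
- pail_a_grip (a point): Centre of the black grip (18 mm square, flats along x and y, 40 mm tall) atop the bail of a small steel pail: 76 mm across, 50 mm tall, 0.2 kg. z up; the bail arches rim to rim in the x-z plane. This point is 133.5 mm above the pail's underside, 83.5 above its rim, 25.5 above the underside of the bail's apex. Bail hung on the bar: this point is 33 mm above the bar's centre line.
- pail_b_grip (a point): The same point on the second small pail, alike in all sizes. Both bails: stiff 5 mm wire fixed to the pail, clear window 58 mm high from rim to apex, legs 70 mm apart up to 20 mm above the rim, then closing to a blunt V that centres itself on the bar. The grip may be pinched from above on either pair of flats.
- place_left (a point): Hanging place near the bar's left (+y) end: point on the bar's centre line midway between two collars, 130 mm from the pivot. Bar 12 mm round; collars 22 mm across, 30 mm clear between them; the bar's free end is 26 mm further out. y axis along the bar to the left; moves and tilts with the bar.
- place_right (a point): The same near the right (-y) end: midway between the two right collars, 130 mm from the pivot, free end 26 mm further out. Its y axis also points along the bar to the left.
- bar (a joint): Tilt of the bar in rad: 0 level, positive = left end up, stops at +-0.22. Pivot 200 mm above the table on one central post; both ends are free, so a bail is threaded over an end and lowered. A weak spring (1 N m/rad) levels the empty bar; one pail pulls its end down to the stop (about 29 mm); a second at the other end levels it again within about 2 s.
- wide_pail_grip (a point): Grip of the wide pail, a bystander to be left alone: same shape of bail and grip but 110 mm across the rim and 60 mm tall, 0.45 kg. This point is the centre of its grip, 143.5 mm above the table.
There are look-alikes about, which are no part of the job. Leave any red look-alike of the part that bears pail_b_grip alone. What is shaped like the part that bears pail_a_grip but yellow is not meant.

How it is judged:
By the outcome, as a careful person would: the job done as asked, in the order asked, and still so for the second after the job is handed in, with the robot touching nothing.
It also fails if it takes over 70 s, if anything falls off the work surface, if the arm or the gripper's body presses on something with over 40 N, if the wrist force passes 120 N, or if a joint passes its speed limit or range.

### The arm

A 6-joint arm with a two-finger parallel gripper is mounted at the origin on the work surface. World frame = base frame: x ahead of the robot, y to its left, z up, the work surface at z = 0. Lengths are in m, angles in rad, forces in N, time in s.
With the tool pointing down it reaches from about 0.375 to 0.825 m from the base axis. Payload 5.5 kg.
Tool frame: the origin (TCP) lies on the centre line of the jaws, within the pads' length; the fingertips stand 8 mm ahead of it and the grasp point (between the pads) lies 11 mm behind it; z points along the fingers, y is the direction in which the jaws open and shut (so a half turn about z gives the same grasp; the last joint's range is limited). The gripper opens to 85 mm and grips with 20 to 120 N. Pads are 22 mm wide; open, the fingers measure 114 mm over their backs; the gripper's body (76 mm by 85 mm) begins 54 mm behind the grasp point. The pads swing forward as they close: fully open they stand 13 mm farther back than shut.
Start: joints at [-1.186, 0.314, -0.047, 1.21, 0, 1.571], TCP at [0.225, -0.556, 0.239] pointing down, gripper open.
Joint ranges: [-2.67, 2.67], [-0.69, 1.73], [-1.03, 1.25], [-2.08, 2.16], [-1.42, 1.45], [-3.14, 3.14]. Speed limits (rad/s): [2.39, 2.39, 3.01, 3.14, 3.14, 3.14].

### API

Orientations are given as a 3x3 rotation matrix whose columns are the frame's x, y, z axes.
In Python, from plant import robot gives the robot as it stands. The module is installed in compiled form; this text tells all that it offers. Calls block until the motion is done:
- robot.goto(position, orientation): joint-space move of the TCP to a pose.
- robot.move_straight(position, attitude=None, v=0.15, f_stop=None): straight line of the TCP; attitude=None keeps the orientation; v is the mean speed in m/s. With f_stop (N) it stops when the force on the tool has changed by that much, and returns True; else False.
- robot.set_joints(angles): joint-space move.
- robot.gripper_to(opening): finger opening in m; the grip force is fixed at half the most; returns when the fingers have stopped.
- robot.sleep(seconds).
- robot.solve_ik(position, orientation): joint angles nearest the present ones, or None.
- robot.get_image(name): name is "scene" or "top"; returns a dict with "color" (384x512x3 uint8, red, green, blue), "fx", "fy", "cx", "cy" (pixels), "k1" (the pictures are not rectified: a ray, as slopes to the right and down, at radius r is drawn at 1 + k1 r^2 times it, then the intrinsics apply), "R" (3x3) and "t" (3): a world point X has camera coordinates R X + t. Camera axes: x right, y down, z forward; pixel columns grow to the right and rows downward; lengths in m; the calibration is good to about 2 mm. A picture is of the moment at which its call begins. There is no depth.
A pose or a line that the arm cannot do raises robot.PlanningError and nothing moves.
- robot.job_done(): hands the job in, once; it reports no verdict.
Readings, each from a call of its own:
- robot.current_time(): time.
- robot.current_q(): joint angles.
- robot.current_dq(): joint speeds.
- robot.current_effort(): joint torques, N m.
- robot.current_tcp_pos(): TCP position.
- robot.current_ee_rot(): TCP orientation.
- robot.current_force(): force on the tool from outside, world axes, zero at the start.
- robot.current_moment(): the same for the moment, N m.
- robot.current_opening(): finger opening in m.
Only numpy, scipy, OpenCV 4.12 (cv2) and the standard library are available. Lean on these libraries where they do the work, as an engineer would, in place of code of your own. Each camera call takes 0.05 s, during which the arm holds its last target. There are 200 camera calls.

## Working session

There is one attempt and no reset: what is moved stays moved. The work goes in short steps, each a Python script; the robot and the scene stay as the last script left them, time stands still between calls to the robot, and variables do not carry over. Pictures are saved under pics/ and viewed, about 8 in all and at most 12, crops included, and the job is handed in when it is done.

```bash
mkdir -p pics; cat > h.py <<'E'
import numpy as np, cv2
from plant import robot
def save(n,f):
    im=robot.get_image(n); cv2.imwrite('pics/'+f,im['color'][:,:,::-1]); return im
def ray(im,u,v):
    xd=np.array([(u-im['cx'])/im['fx'],(v-im['cy'])/im['fy']]); x=xd.copy()
    for _ in range(30): x=xd/(1+im['k1']*(x@x))
    R=np.array(im['R']);return -R.T@np.array(im['t']), R.T@np.array([x[0],x[1],1])
def onz(im,u,v,z):
    c,d=ray(im,u,v); return c+d*(z-c[2])/d[2]
def two(i1,p1,i2,p2):
    c1,d1=ray(i1,*p1);c2,d2=ray(i2,*p2);d1/=np.linalg.norm(d1);d2/=np.linalg.norm(d2)
    s=np.linalg.lstsq(np.c_[d1,-d2],c2-c1,rcond=None)[0]
    a,b=c1+s[0]*d1,c2+s[1]*d2; return (a+b)/2,np.linalg.norm(a-b)
def proj(im,X):
    p=np.array(im['R'])@np.array(X)+np.array(im['t']);x=p[:2]/p[2];x=x*(1+im['k1']*(x@x))
    return x*[im['fx'],im['fy']]+[im['cx'],im['cy']]
E
python3 - <<'E'
from h import *
import pickle
d={n:save(n,n+'0.png') for n in('scene','top')}
pickle.dump(d,open('d0.pkl','wb'))
for n in d:
    i=d[n];print(n,i['fx'],i['k1'],-np.array(i['R']).T@i['t']);print(np.round(i['R'],3))
    cv2.imwrite('pics/%s0x.png'%n,cv2.resize(i['color'][:,:,::-1],(800,600),interpolation=cv2.INTER_CUBIC))
print(robot.current_ee_rot().round(3),robot.current_time())
E
```

```text
scene 455.9364151046555 -0.038287552618546265 [1.42413256 0.11613667 0.83158531]
[[-0.096  0.995 -0.019]
 [ 0.611  0.044 -0.79 ]
 [-0.786 -0.087 -0.613]]
top 420.69937563262823 -0.13104098307646958 [4.59448256e-01 9.99784175e-04 1.26938337e+00]
[[ 0.013 -1.    -0.015]
 [-0.998 -0.012 -0.068]
 [ 0.068  0.016 -0.998]]
[[ 0.927  0.375 -0.001]
 [ 0.375 -0.927  0.001]
 [ 0.    -0.001 -1.   ]] 0.1
```

View pics/scene0x.png

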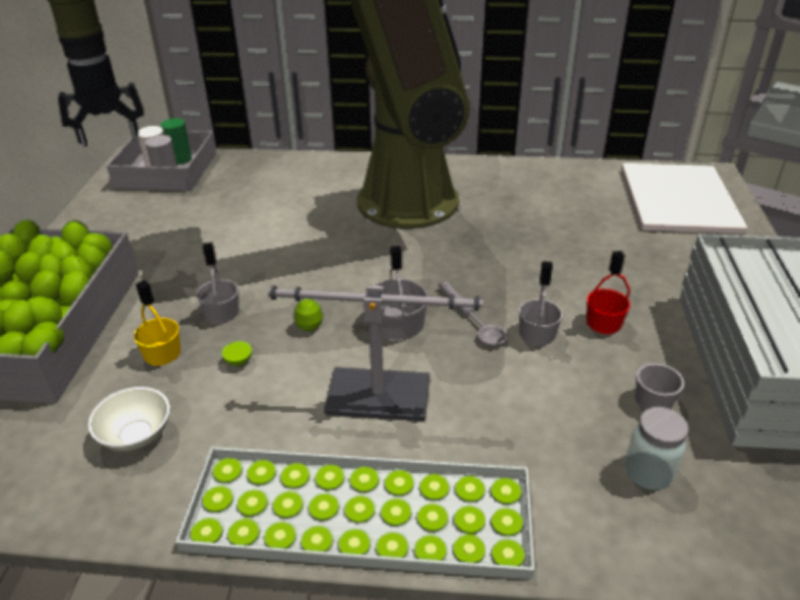

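View pics/top0x.png

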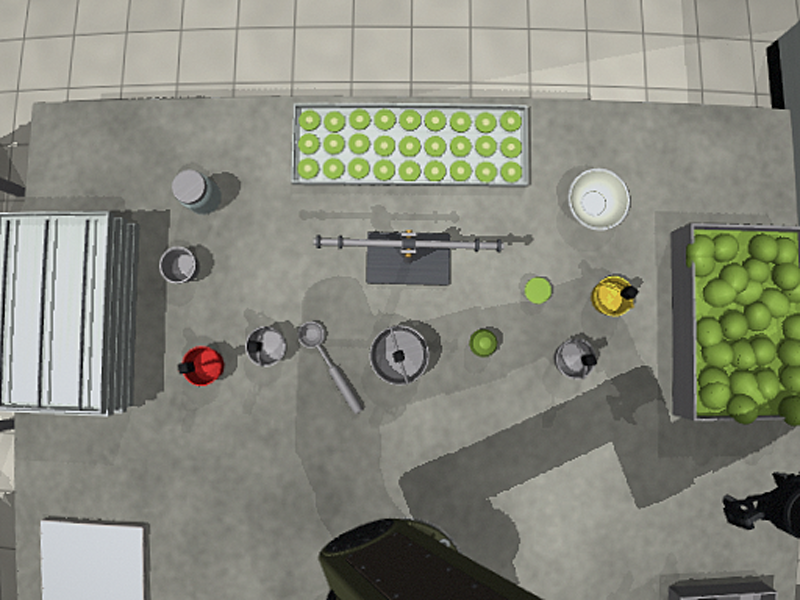

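The scene view shows grey pails with grips near (210,255) and (545,273), the wide pail at (396,258), and the bar from (272,293) to (480,303), all in 800-px coordinates. The top view shows the grips at (588,360) and (254,347). Red and yellow pails are the look-alikes. Next I'll measure.

```bash
python3 - <<'E'
from h import *
import pickle
d=pickle.load(open('d0.pkl','rb'));k=.64
def blob(n,u,v,w=13):
    c=d[n]['color'].astype(int);u,v=int(u*k),int(v*k)
    m=(c.max(2)<45).astype(np.uint8);s=np.zeros_like(m);s[v-w:v+w,u-w:u+w]=m[v-w:v+w,u-w:u+w]
    N,l,st,ce=cv2.connectedComponentsWithStats(s);i=1+np.argmax(st[1:,4]);return ce[i],st[i]
for nm,s,t in(('R',(210,255),(588,360)),('L',(545,273),(254,347)),('wide',(396,258),(398,355))):
    a,sa=blob('scene',*s);b,sb=blob('top',*t)
    X,e=two(d['scene'],a,d['top'],b)
    print(nm,a.round(1),sa,b.round(1),sb,X.round(4),'gap',round(e,4),'topz',onz(d['top'],*b,.1335+.003).round(4))
cs=[]
for n,u,v,w in(('top',577,357,32),('top',265,345,32),('scene',215,285,50),('scene',542,300,50)):
    u,v,w=int(u*k),int(v*k),int(w*k)
    cs.append(cv2.resize(d[n]['color'][v-w:v+w,u-w:u+w,::-1],(300,300),interpolation=cv2.INTER_CUBIC));print(n,u-w,v-w,300/(2*w))
b1=d['top']['color'][140:172,192:332,::-1];b2=d['scene']['color'][175:207,167:317,::-1]
print(b1.shape)
cv2.imwrite('pics/bars.png',np.vstack([np.hstack([cv2.resize(x,(200,200)) for x in cs]),cv2.resize(b1,(800,183),interpolation=cv2.INTER_CUBIC),cv2.resize(b2,(800,171),interpolation=cv2.INTER_CUBIC)]))
E
```

```text
R [133.4 162.4] [130 156   8  14  80] [376.4 230.2] [372 226  10  11  63] [ 0.4302 -0.3156  0.1329] gap 0.0009 topz [ 0.4302 -0.3141  0.1365]
L [349.  174.5] [346 168   7  14  79] [162.1 221.3] [158 217  10   9  62] [0.4472 0.2662 0.1338] gap 0.0019 topz [0.4472 0.2666 0.1365]
wide [253.2 164.3] [250 158   7  14  87] [254.9 227.4] [252 224   7   8  38] [0.4349 0.0145 0.1453] gap 0.0001 topz [0.4347 0.0147 0.1365]
top 349 208 7.5
top 149 200 7.5
scene 105 150 4.6875
scene 314 160 4.6875
(32, 140, 3)
```

View pics/bars.png

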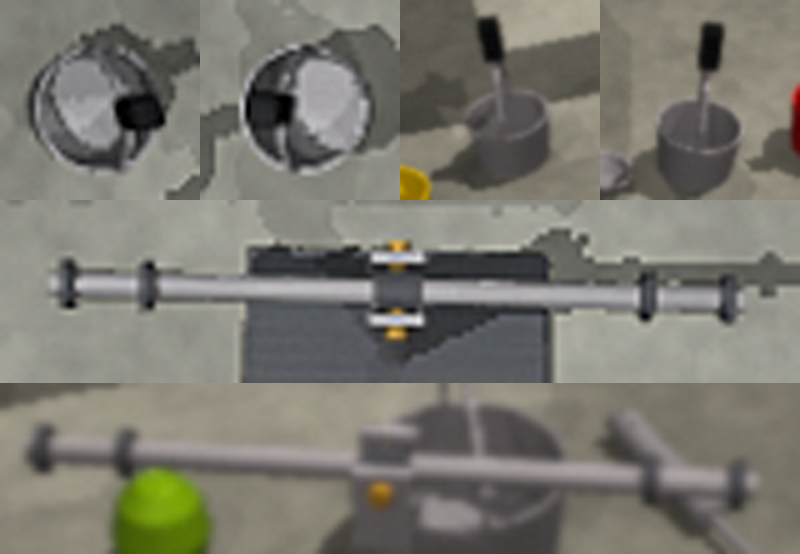

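The bar crop shows left collars near (66,284) and (148,284) and right collars near (648,296) and (728,300) in top-view crop pixels. The scene strip shows the same collars at (40,449), (125,447), (650,476) and (737,479). Both bails appear to lie near the x direction, with the right one turned about +11° and the left about -3°.

```bash
python3 - <<'E'
from h import *
import pickle
d=pickle.load(open('d0.pkl','rb'))
s=40/7
T=lambda x,y:((x+.5)/s-.5+192,(y-200+.5)/s-.5+140)
s2=800/150
S=lambda x,y:((x+.5)/s2-.5+167,(y-383+.5)/s2-.5+175)
T=lambda x,y:((x+.5)/s-.5+192,(y-200+.5)/s-.5+140)
P=[]
for t,c in(((66,284),(737,479)),((148,284),(650,476)),((648,296),(125,447)),((728,300),(40,449))):
    X,e=two(d['top'],T(*t),d['scene'],S(*c));P.append(X);print(X.round(4),round(e,4),onz(d['top'],*T(*t),.2).round(4))
print('piv',onz(d['top'],*T(397,290),.2).round(4))
L,R=(P[0]+P[1])/2,(P[2]+P[3])/2
print('L',L,'R',R,np.linalg.norm(L-R),'mid',(L+R)/2)
# bail foot points at rim z=.05 (crop scale 5)
for n,o,ends,g in(('R',(349,208),((98,42),(122,168)),(.4302,-.3148)),('L',(149,200),((93,45),(88,167)),(.4472,.2664))):
    e=[onz(d['top'],o[0]+(x+.5)/5-.5,o[1]+(y+.5)/5-.5,.05) for x,y in ends]
    v=e[0]-e[1];print(n,'feet',np.round(e,4)[:,:2],'mid',((e[0]+e[1])/2).round(4),'len',np.linalg.norm(v).round(4),'yaw',np.degrees(np.arctan2(v[1],v[0])))
    print(' rim centre px in crop',(proj(d['top'],[*g,.05])-o+.5)*5)
for nm,(x,y) in dict(R=(.4302,-.315),L=(.4472,.2664),PL=(L[0],L[1]+.06),PR=(R[0],R[1]-.06)).items():
  for a in (0,90,180,-90):
    t=np.radians(a);ee=np.array([[np.cos(t),np.sin(t),0],[np.sin(t),-np.cos(t),0],[0,0,-1]])
    for z in (.13,.33):
        q=robot.solve_ik([x,y,z],ee);print(nm,a,z,None if q is None else np.round(q,2))
E
```

```text
[0.6212 0.1483 0.2038] 0.0015 [0.6217 0.1495 0.2   ]
[0.6215 0.1117 0.2035] 0.0007 [0.622  0.1124 0.2   ]
[ 0.6184 -0.112   0.2043] 0.0004 [ 0.619  -0.1123  0.2   ]
[ 0.6178 -0.1491  0.2006] 0.0017 [ 0.6177 -0.1483  0.2   ]
piv [6.204e-01 4.000e-04 2.000e-01]
L [0.62132398 0.12998149 0.20366122] R [ 0.61808192 -0.13054372  0.20246194] 0.2605481461846025 mid [ 6.19702947e-01 -2.81112892e-04  2.03061576e-01]
R feet [[ 0.4692 -0.3138]
 [ 0.3961 -0.328 ]] mid [ 0.4326 -0.3209  0.05  ] len 0.0745 yaw 11.038887127968248
 rim centre px in crop [100.21561473 109.58052985]
L feet [[0.4837 0.2727]
 [0.4125 0.274 ]] mid [0.4481 0.2734 0.05  ] len 0.0712 yaw -1.0752926775042138
 rim centre px in crop [102.65756663 108.14715258]
R 0 0.13 [-0.63  0.26 -0.38  0.93  0.    2.51]
R 0 0.33 [-0.63  0.17 -0.03  1.37  0.    2.51]
R 90 0.13 [-0.63  0.26 -0.38  0.93  0.    0.94]
R 90 0.33 [-0.63  0.17 -0.03  1.37  0.    0.94]
R 180 0.13 [-0.63  0.26 -0.38  0.93  0.   -0.63]
R 180 0.33 [-0.63  0.17 -0.03  1.37  0.   -0.63]
R -90 0.13 [-0.63  0.26 -0.38  0.93  0.   -2.2 ]
R -90 0.33 [-0.63  0.17 -0.03  1.37  
[... 473 characters left out ...]
8  1.45  0.   -2.84]
PL 90 0.13 [ 0.3   0.46 -0.08  1.02  0.    1.87]
PL 90 0.33 [0.3  0.4  0.28 1.45 0.   1.87]
PL 180 0.13 [ 0.3   0.46 -0.08  1.02  0.    0.3 ]
PL 180 0.33 [0.3  0.4  0.28 1.45 0.   0.3 ]
PL -90 0.13 [ 0.3   0.46 -0.08  1.02  0.   -1.27]
PL -90 0.33 [ 0.3   0.4   0.28  1.45  0.   -1.27]
PR 0 0.13 [-0.3   0.46 -0.09  1.02  0.    2.84]
PR 0 0.33 [-0.3   0.39  0.27  1.45  0.    2.84]
PR 90 0.13 [-0.3   0.46 -0.09  1.02  0.    1.27]
PR 90 0.33 [-0.3   0.39  0.27  1.45  0.    1.27]
PR 180 0.13 [-0.3   0.46 -0.09  1.02  0.   -0.3 ]
PR 180 0.33 [-0.3   0.39  0.27  1.45  0.   -0.3 ]
PR -90 0.13 [-0.3   0.46 -0.09  1.02  0.   -1.87]
PR -90 0.33 [-0.3   0.39  0.27  1.45  0.   -1.87]
```

Checks agree: grip heights come out at 0.133 and 0.134, collar midpoints 260.5 mm apart with the bar level, and the pivot at (0.620, 0, 0.200). I'll grasp the right pail now.

```bash
cat >> h.py <<'E'
def ee(a):
    t=np.radians(a);return np.array([[np.cos(t),np.sin(t),0],[np.sin(t),-np.cos(t),0],[0,0,-1]])
PIV=np.array([.620,0.,.200]); U=np.array([.0125,.9999,0])
def bar(s,tilt=0): return PIV+s*np.cos(tilt)*U+np.array([0,0,s*np.sin(tilt)])
def st(): print('t',round(robot.current_time(),2),'tcp',np.round(robot.current_tcp_pos(),4),'F',np.round(robot.current_force(),2),'open',round(robot.current_opening(),4))
def pick(x,y,yaw):
    robot.goto([x,y,.25],ee(180+yaw)); robot.gripper_to(.05)
    print(robot.move_straight([x,y,.1285],v=.12,f_stop=10)); st()
    robot.gripper_to(0); st()
    robot.move_straight([x,y,.33],v=.15); st()
def pic2(f):
    a=robot.get_image('scene')['color'];b=robot.get_image('top')['color']
    a=a[70:300,70:470];b=b[90:320,60:460]
    cv2.imwrite('pics/'+f,cv2.resize(np.vstack([a,b]),None,fx=1.3,fy=1.3,interpolation=cv2.INTER_CUBIC)[:,:,::-1])
def pix(f): # projections helper
    pass
E
sed -i '/^def pix/,$d' h.py
python3 - <<'E'
from h import *
pick(.4305,-.315,11)
p=bar(-.19)
robot.goto(p+[0,0,.12],ee(179.3))
robot.move_straight(p+[0,0,.0495],v=.1);st();pic2('g1.png')
E
```

```text
False
t 3.77 tcp [ 0.431  -0.3154  0.1293] F [-0.29 -0.27  0.26] open 0.0502
t 4.16 tcp [ 0.4311 -0.3152  0.1292] F [0.01 1.66 5.08] open 0.0176
t 5.65 tcp [ 0.4301 -0.3147  0.329 ] F [-0.37 -0.52 -1.6 ] open 0.017
t 7.41 tcp [ 0.6178 -0.1901  0.2502] F [-0.42 -0.4  -0.99] open 0.017
```

View pics/g1.png

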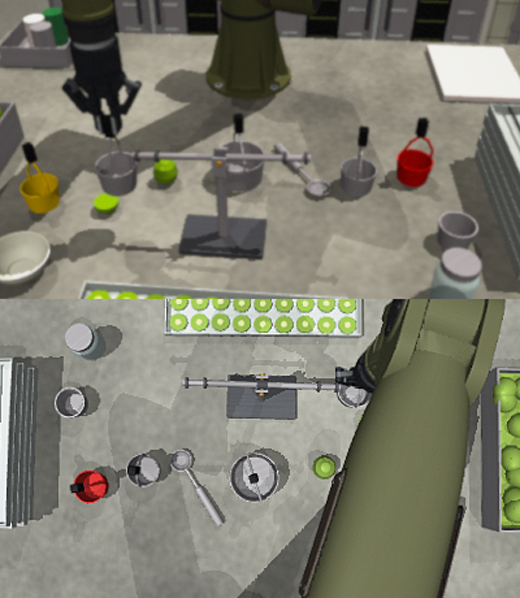

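The pail is held at scene (115,170), with its bail just outboard of the bar's end at (135,156). Next I'll thread it and lower it.

```bash
python3 - <<'E'
from h import *
print(robot.move_straight(bar(-.13)+[0,0,.0495],v=.06,f_stop=6));st()
print(robot.move_straight(bar(-.13)+[0,0,.030],v=.06,f_stop=8));st()
print(robot.move_straight(bar(-.13,.215)+[0,0,.027],v=.05,f_stop=5));st();pic2('g2.png')
E
```

```text
False
t 8.66 tcp [ 0.6184 -0.1303  0.2495] F [ 0.18  0.85 -2.31] open 0.0172
False
t 9.13 tcp [ 0.6179 -0.13    0.2293] F [-0.09  0.37 -1.92] open 0.0173
True
t 9.73 tcp [ 0.6189 -0.1272  0.1997] F [-0.32 -0.65  2.55] open 0.0173
```

View pics/g2.png

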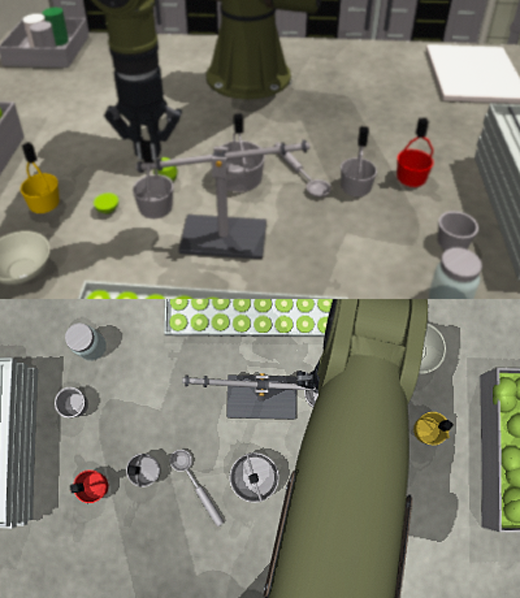

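The bar's right end is down with its collars at about (143,163) and (172,160), and the bail sits between them over the pail at (153,195). I'll release it and fetch the second pail.

```bash
python3 - <<'E'
from h import *
robot.gripper_to(.045);st()
p=np.array(robot.current_tcp_pos())
robot.move_straight(p+[0,0,.13],v=.1)
pick(.4475,.2668,-1)
p=bar(.19,.22)
robot.goto(p+[0,0,.10],ee(179.3))
robot.move_straight(p+[0,0,.0495],v=.1);st();pic2('g3.png')
E
```

```text
t 10.22 tcp [ 0.6182 -0.1274  0.1989] F [-0.54  0.14 -0.51] open 0.0449
False
t 14.66 tcp [0.448  0.2671 0.1292] F [-0.42 -0.06 -0.68] open 0.0502
t 15.04 tcp [0.4481 0.2669 0.1292] F [ 0.03 -1.22  5.09] open 0.017
t 16.53 tcp [0.4471 0.2666 0.329 ] F [-0.15 -0.28 -2.12] open 0.0175
t 17.98 tcp [0.622  0.1883 0.2911] F [ 0.58  8.54 -0.78] open 0.0172
```

View pics/g3.png

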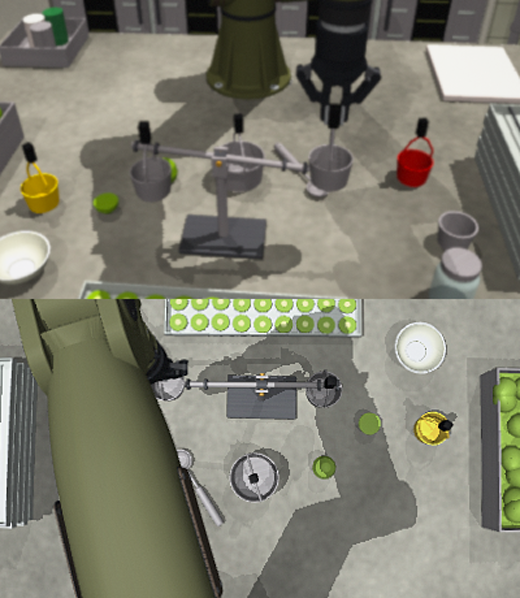

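Lowering the second pail just outboard of the end pressed its rim or wall onto the bar. The left end is now down at (305,168), and pail A on the right has been raised but is still hung at (150,175). I'd left too little outboard clearance. I'll raise slowly so the bar follows gently, then re-approach from further out.

```bash
python3 - <<'E'
from h import *
p=np.array(robot.current_tcp_pos())
for dz in (.02,.04,.06,.08,.10):
    robot.move_straight(p+[0,0,dz],v=.03);st()
robot.sleep(.5);pic2('g4.png')
E
```

```text
t 18.92 tcp [0.6221 0.1894 0.3116] F [ 2.05  6.05 -0.82] open 0.0173
t 19.73 tcp [0.622  0.188  0.3311] F [ 2.19  1.82 -1.16] open 0.0171
t 20.55 tcp [0.622  0.1883 0.3512] F [ 0.14  0.41 -2.38] open 0.0168
t 21.37 tcp [0.622  0.1883 0.3712] F [-1.04 -0.54 -1.97] open 0.0172
t 22.18 tcp [0.622  0.1884 0.3912] F [-0.09 -0.04 -1.46] open 0.0174
```

View pics/g4.png

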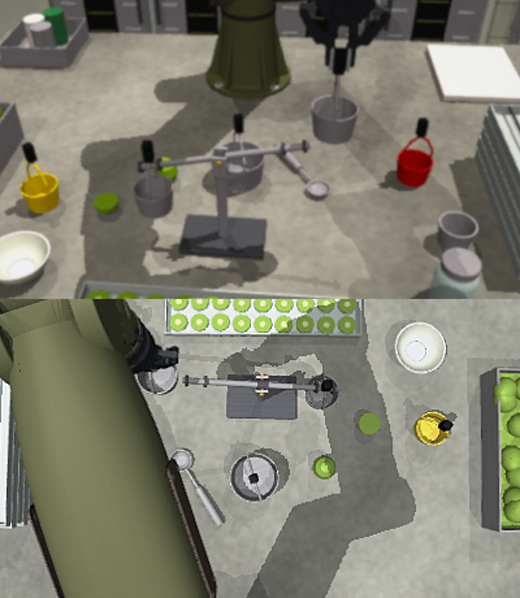

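The bar is back with its right end down, pail A still sits between its collars at (152,190), and pail B hangs upright in the gripper. This time I'll come down well outboard and move in along the tilted bar.

```bash
python3 - <<'E'
from h import *
p=bar(.24,.22)
robot.move_straight(p+[0,0,.14],v=.15)
robot.move_straight(bar(.24,.2)+[0,0,.0495],v=.1);st()
print(robot.move_straight(bar(.13,.22)+[0,0,.0495],v=.06,f_stop=4));st();pic2('g5.png')
E
```

```text
t 24.34 tcp [0.6234 0.2352 0.2981] F [-0.22 -0.46 -2.37] open 0.0174
False
t 26.32 tcp [0.6216 0.1271 0.2779] F [ 0.13  0.22 -2.16] open 0.0172
```

View pics/g5.png

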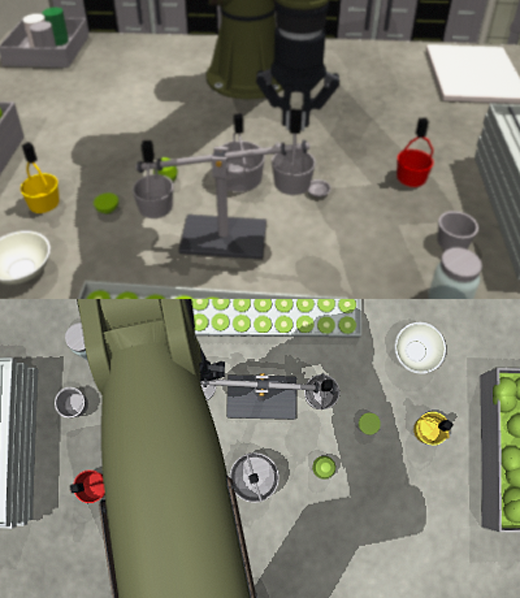

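No contact force on the way in. The bar's left end shows beyond the bail at (306,147), so I'll lower along the arc to level.

```bash
python3 - <<'E'
from h import *
print(robot.move_straight(bar(.13,.20)+[0,0,.030],v=.04,f_stop=8));st()
print(robot.move_straight(bar(.13,0)+[0,0,.027],v=.03,f_stop=8));st()
robot.sleep(.5);st();pic2('g6.png')
E
```

```text
False
t 27.12 tcp [0.6215 0.1274 0.2558] F [-0.63 -0.21 -1.2 ] open 0.0173
False
t 28.24 tcp [0.6217 0.13   0.2272] F [ 0.68  1.21 -0.15] open 0.0169
t 28.74 tcp [0.6217 0.13   0.2271] F [1.14 2.03 0.25] open 0.0172
```

View pics/g6.png

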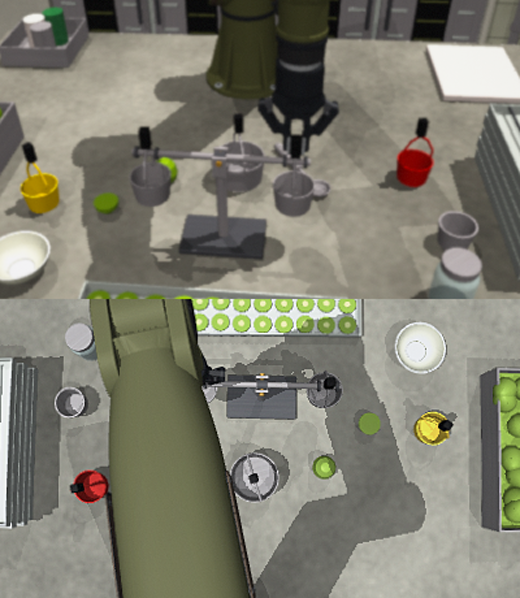

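The bar is near level, from (145,154) to (307,161), with both bails between their collars. I'll release, retreat and let it settle.

```bash
python3 - <<'E'
from h import *
robot.gripper_to(.045);st()
p=np.array(robot.current_tcp_pos())
robot.move_straight(p+[0,0,.14],v=.08)
robot.goto([.40,.30,.35],ee(180));robot.sleep(3)
a=robot.get_image('scene')
robot.sleep(1);b=robot.get_image('scene');t=robot.get_image('top');st()
import pickle;pickle.dump((b,t),open('d1.pkl','wb'))
df=cv2.absdiff(a['color'],b['color'])[140:260,150:330];print('diff',df.max(),(df>30).sum())
s=cv2.resize(b['color'][150:250,155:325],(680,400),interpolation=cv2.INTER_CUBIC)
u=cv2.resize(t['color'][130:180,187:337],(680,200),interpolation=cv2.INTER_CUBIC)
cv2.imwrite('pics/f.png',np.vstack([s,u])[:,:,::-1])
E
```

```text
t 29.23 tcp [0.6215 0.1298 0.2269] F [-0.14  0.03  0.2 ] open 0.045
t 36.36 tcp [0.4  0.3  0.35] F [-0.14  0.32 -1.71] open 0.0451
diff 11 0
```

View pics/f.png

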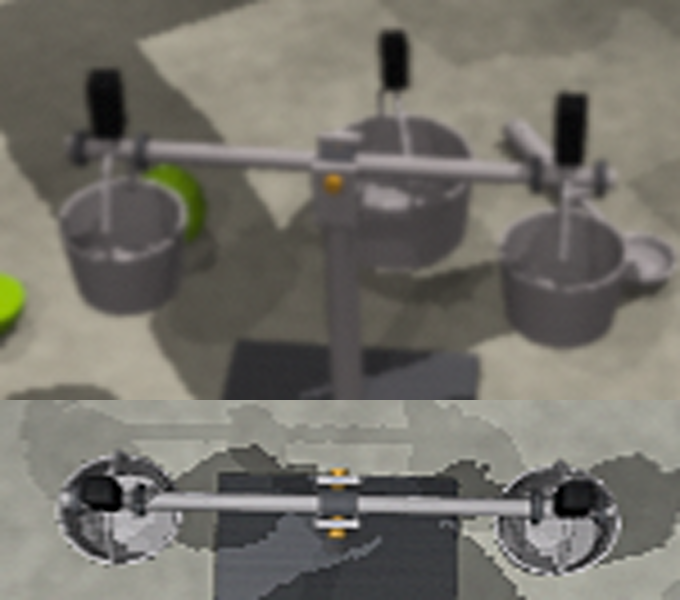

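Both pails hang between their collars (grips at (105,105) and (571,130)) and nothing moved over 1 s. Next I'll check how level the bar is against the initial picture.

```bash
python3 - <<'E'
from h import *
import pickle
d=pickle.load(open('d0.pkl','rb'));b,t=pickle.load(open('d1.pkl','rb'))
# expected scene rows for bar centre line at given tilt
for s in(.12,.09,.06,-.06,-.09,-.12):
    pr=[proj(b,bar(s,q)) for q in(-.05,0,.05)]
    u=int(round(pr[1][0]));v0=int(pr[1][1])
    r=[]
    for im in(d['scene'],b):
        g=im['color'][v0-7:v0+8,u-1:u+2].mean((1,2));r.append(g.round().astype(int))
    print(s,'u',u,'v(-.05,0,.05)',[round(float(p[1]),1) for p in pr],'rows from',v0-7);print('  before',r[0]);print('  now   ',r[1])
E
```

```text
0.12 u 292 v(-.05,0,.05) [195.5, 193.4, 191.3] rows from 186
  before [121 130 135 135 139 155 156 140 110  81  62  58  62  69  83]
  now    [120 132 134 122 117 104 101 102  98  83  65  63  70  83 101]
0.09 u 279 v(-.05,0,.05) [194.3, 192.7, 191.1] rows from 185
  before [ 94  83  96 104 123 153 163 152 123  93  88 100 109 112 116]
  now    [115 103 115 125 136 150 163 158 134 103  96 117 130 133 138]
0.06 u 265 v(-.05,0,.05) [193.1, 192.0, 191.0] rows from 185
  before [ 72  71  71  84 125 156 154 130  97  73  70  70  74  85  97]
  now    [ 72  72  73  79 113 155 158 138 105  79  71  72  75  83  77]
-0.06 u 213 v(-.05,0,.05) [188.3, 189.3, 190.3] rows from 182
  before [145 145 143 141 148 163 157 130  99  88 113 123 124 123 127]
  now    [148 146 144 142 148 162 155 127  96  77  81  84  84  83  85]
-0.09 u 200 v(-.05,0,.05) [187.1, 188.6, 190.2] rows from 181
  before [146 147 147 144 147 160 157 135 104  86  96 104 101 100  99]
  now    [ 84  85  84  87 112 153 155 130  99  78  73  68  63  60  61]
-0.12 u 187 v(-.05,0,.05) [185.9, 188.0, 190.0] rows from 180
  before [149 149 147 143 140 141 140 123  98  80  93 122 135 137 132]
  now    [ 66  71  75  76  87 111 120 109  88  70  65  68  72  79  90]
```

Edges at matching bar stations moved at most about 0.25 px from the empty, level bar. That puts the tilt at 0.01 rad or less, against stops at 0.22. Handing in.

```bash
python3 -c "
from h import *
robot.job_done();st()"
```

```text
the job is handed in; nothing more can be done
the job is handed in; nothing more can be done
```

Both small pails now hang on the drip bar, one near each end, each by its bail between its pair of collars. I handed the job in just after 36 s, within the 70 s limit.

**One mishap, mended:** on the first try with the second pail I came down too close to the bar's left end. The pail pressed that end down, with about 9 N measured at the tool. I raised it slowly, the first pail stayed on its place, and I threaded the second again from further out without contact.

**Last checks:**
- **Pails:** both bails were seen between their collars.
- **Stillness:** two pictures 1 s apart showed no movement, with the arm clear of everything.
- **Level:** the bar is level to about 0.01 rad, the left end very slightly low; that is near the limit of what the pictures can show.
- **Bystanders:** I never went near the wide pail or the red and yellow pails. The wide pail is still standing in the last picture. I compared no positions for these, and the red and yellow pails are outside that last crop.

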